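# Drain a printed handle and stand it on the curing turntable

### The arm

A 6-joint arm with a two-finger parallel gripper is mounted at the origin on the work surface. World frame = base frame: x ahead of the robot, y to its left, z up, the work surface at z = 0. Lengths are in m, angles in rad, forces in N, time in s.
With the tool pointing down it reaches from about 0.325 to 0.9 m from the base axis. Payload 6.1 kg.
Tool frame: the origin (TCP) lies midway between the tips of the shut fingers; the grasp point (between the pads) lies 19 mm behind it; z points along the fingers, y is the line along which they close (so a half turn about z gives the same grasp; the last joint's range is limited). The gripper opens to 85 mm and grips with 20 to 120 N. Pads are 22 mm wide; open, the fingers measure 114 mm over their backs; the gripper's body (76 mm by 85 mm) begins 54 mm behind the grasp point. The pads swing forward as they close: fully open they stand 13 mm farther back than shut.
Start: joints at [1.204, 0.22, 1.526, -0, 1.395, -0.126], TCP at [0.149, 0.607, 0.204] pointing down, gripper open.
Joint ranges: [-2.98, 2.98], [-0.91, 2.08], [0.09, 2.57], [-1.24, 4.39], [0.2, 2.65], [-2.68, 2.68]. Speed limits (rad/s): [2.57, 2.57, 3.01, 3.14, 3.14, 3.14].

### API

Orientations are given as [roll, pitch, yaw] about the fixed x, y, z axes, in that order (R = Rz(yaw) Ry(pitch) Rx(roll)).
In Python, from plant import movep, move_l, set_joints, gripper_to, hold, inverse_kinematics, observe, get_image, get_calibration, Unreachable, job_done gives the robot as it stands. Calls block until the motion is done:
- movep(position, orientation): joint-space move of the TCP to a pose.
- move_l(position, feed=0.15, rotation=None, max_force=None): straight line of the TCP; rotation=None keeps the orientation; feed is the mean speed in m/s. With max_force (N) it stops when the force on the tool has changed by that much, and returns True; else False.
- set_joints(angles): joint-space move.
- gripper_to(opening, f_grip=None): finger opening in m; f_grip is the grip in N (None keeps the last); returns when the fingers have stopped.
- hold(seconds).
- inverse_kinematics(position, orientation): joint angles nearest the present ones, or None.
- observe(): the state.
- get_image(name): name is "side" or "top" or "wrist"; returns (picture, depth): 400x640x3 uint8, red, green, blue; 400x640 float32, m along the optical axis (not along the pixel's ray), 0 where there is no reading.
- get_calibration(name): a dict with "intrinsics" (3x3 intrinsics, pixels), "dist_coeffs" ([k1, k2, p1, p2, k3] as OpenCV has them; the pictures are not rectified), "world_from_camera" (4x4, takes a point from camera to world coordinates). Camera axes: x right, y down, z forward; pixel columns grow to the right and rows downward; lengths in m; the calibration is good to about 2 mm. A picture is of the moment at which its call begins: read the wrist's pose just before it. get_calibration takes no time and is no camera call; for the wrist camera it gives the pose at the moment of the call.
A pose or a line that the arm cannot do raises Unreachable and nothing moves.
- job_done(): hands the job in; it is judged then, once.
The state is a dict: "time_s": time; "q": joint angles; "joint_velocities": joint speeds; "joint_torque": joint torques, N m; "eef_pos": TCP position; "tcp_rot": TCP orientation; "ft_force": force on the tool from outside, world axes, zero at the start; "torque": the same for the moment, N m; "opening": finger opening in m; "grasp_force": force on a finger pad.
Only numpy, scipy, OpenCV 4.12 (cv2) and the standard library are available. Lean on these libraries where they do the work, as an engineer would, in place of code of your own. Each camera call takes 0.05 s, during which the arm holds its last target. There are 200 camera calls.

### The job

The freshly washed printed handle lies on its flat back in the steel tray. Lay it back-down on the sloping drain rest with its foot at the lip, let go, then take it afresh by its raised head half and stand it upright on its foot in the middle of the curing unit's turntable, setting it down rather than dropping it. Leave the clamp knob, the scraper and the cup where they are.

Things in the scene. Friction and masses are not known exactly. Their poses are not given: they have to be found in the camera images.
- handle: Grey resin-printed handle, 160 mm long, 0.22 to 0.44 kg, lying at the start on its flat back. Origin: centre of the flat back; +x along its length to the head end, y across its width, z out of the flat back through its thickness (up while it lies). Grip: x = -66 to 30 mm, 40 wide (y), 36 thick (z 0 to 36), parallel sides. Centre of mass about x = -7, z = 19 mm. Edges rounded 4 to 6 mm.
- handle_foot (a point): Centre of the underside (flat end face) of the handle's foot, the face it must stand on: at (-80, 0, 25) mm in the handle's frame. The foot is a flange at x = -80 to -66 mm, 80 wide (y) and 50 thick (z 0 to 50), wider and thicker than the rest of the handle.
- handle_head (a point): Middle of the handle's head, at (55, 0, 18) mm in the handle's frame. The head is the end at x = 30 to 80 mm, 48 wide (y) with parallel sides, 36 thick (z 0 to 36), with a dark round pocket in its upper face.
- tray: Fixed shallow steel tray, 260 x 210 mm outside, walls 18 mm high and 4 mm thick; the handle lies on its floor at the start. Origin: centre of its underside, z up, x along its long side.
- rest: Fixed drain rest of folded aluminium on a base plate of 130 x 110 mm. Its slope, 100 mm long, 100 wide, with dark drip slots, rises towards the rest's +x at 40 degrees to the horizontal, from (-45, 0, 26) mm at the lip to (31.6, 0, 90.3) mm in this frame. The lip at the low end stands square to the slope, 18 mm above it, 5 thick. Origin: centre of the underside, z up.
- rest_seat (a point): Where handle_foot lies when the handle is parked centred, flat back on the slope, touching the lip, its +x pointing up the slope: 25 mm square off the slope at the lip. The head then juts out 50 to 60 mm beyond the slope's top edge, free on both sides and underneath. Laid a little above the lip, the handle may stay there or slide down to it.
- cure_unit: Fixed UV curing unit. Black base 230 (x) by 290 (y) mm, 78 mm high, y = -175 to +115 mm; on it a steel turntable 170 mm in diameter (it does not turn), top 88 mm above the bench, axis through the origin; near the -y edge a lamp column 70 x 32 mm (y = -166 to -134 mm), its top 267 mm above the bench. Origin: on the turntable's axis at bench height, z up.
- turntable (a point): Centre of the turntable's top face, 88 mm above the bench.
- clamp_knob: Loose black three-lobed clamp knob, 82 mm across, 26 mm high; bystander. Origin: centre of the underside.
- scraper: Loose orange plastic scraper, 150 mm long, 8 mm thick; bystander. Origin: underside, near the middle.
- resin_cup: Loose white plastic measuring cup, 70 mm in diameter, 60 mm high; bystander, standing. Origin: centre of the underside.
Not all that is in view belongs to the job. Of the things that look like the handle, the middle-sized one is meant.

How it is judged:
On the way, in this order (a step that is already met when the one before it is completed fails the run):
1. the handle is parked: its flat back on the slope of the rest, its foot at the lip (handle_foot within 30 mm of rest_seat), at rest and let go (distance between handle_foot and rest_seat below 0.03 m and angle between handle's own x axis and vertical between 0.75 and 1 rad and angle between handle's own z axis and vertical below 0.85 rad and contact force between handle and rest above 0.3 N and contact force between the fingers and handle below 0.05 N and linear speed of handle below 0.02 m/s), for 0.3 s.
2. the handle has been taken again, the grasp on its head half (more than 10 mm from its middle towards the head), and lifted clear of the rest (contact force between the fingers and handle above 0.5 N and x of the grasp point in the frame of handle above 0.01 m and distance between handle_foot and rest_seat above 0.05 m and contact force between handle and rest below 0.05 N), for 0.1 s.
At the end, for the whole second after the job is handed in: The handle stands still and upright (its length within 0.06 rad of vertical, head up) on its foot on the turntable, the centre of its foot within 25 mm of the turntable's centre and within 4 mm of its surface, let go (angle between handle_foot's own x axis and vertical below 0.06 rad and horizontal distance between handle_foot and turntable below 0.025 m and z of handle_foot in the frame of turntable between -0.004 and 0.004 m and height (world z) of handle_head above 0.18 m and linear speed of handle below 0.02 m/s and angular speed of handle below 0.1 rad/s); the robot touches nothing.
It fails at once if the handle is let go over the turntable with its foot more than 12 mm above it (horizontal distance between handle_foot and turntable below 0.08 m and z of handle_foot in the frame of turntable above 0.012 m and contact force between the fingers and handle below 0.02 N).
It fails at once if a bystander (clamp knob, scraper or cup) is moved more than 30 mm (distance of any of clamp_knob, scraper, resin_cup from where it was at the start of the episode above 0.03 m).
It also fails if it takes over 58 s, if anything falls off the work surface, if the arm or the gripper's body presses on something with over 40 N, if the wrist force passes 120 N, or if a joint passes its speed limit or range.

## Working session

There is one attempt and no reset: what is moved stays moved. The work goes in short steps, each a Python script; the robot and the scene stay as the last script left them, time stands still between calls to the robot, and variables do not carry over. Pictures are saved under pics/ and viewed, at most 12 in all, crops included, and the job is handed in when it is done.

```bash
mkdir -p pics; ls; cat > h.py <<'E'
import numpy as np, cv2
from plant import *
def cloud(name):
    c=get_calibration(name); im,d=get_image(name)
    K=np.array(c["intrinsics"]);D=np.array(c["dist_coeffs"]);T=np.array(c["world_from_camera"])
    v,u=np.mgrid[0:400,0:640]
    p=cv2.undistortPoints(np.stack([u,v],-1).reshape(-1,1,2).astype(np.float64),K,D).reshape(400,640,2)
    P=np.dstack([p,np.ones((400,640))])*d[...,None]
    W=P@T[:3,:3].T+T[:3,3]; W[d==0]=np.nan
    return im,W
E
python3 - <<'E'
from h import *
for n in("top","side"):
    im,W=cloud(n); cv2.imwrite(f"pics/{n}.png",im[...,::-1]); np.savez(n,im=im,W=W)
    print(np.array(get_calibration(n)["world_from_camera"]).round(3))
E
```

```text
pics
[[ 0.028 -0.991  0.129  0.332]
 [-1.    -0.027  0.01   0.088]
 [-0.007 -0.13  -0.992  1.337]
 [ 0.     0.     0.     1.   ]]
[[ 1.    -0.015  0.021  0.457]
 [-0.025 -0.624  0.781 -0.768]
 [ 0.001 -0.781 -0.625  0.791]
 [ 0.     0.     0.     1.   ]]
```

View pics/top.png

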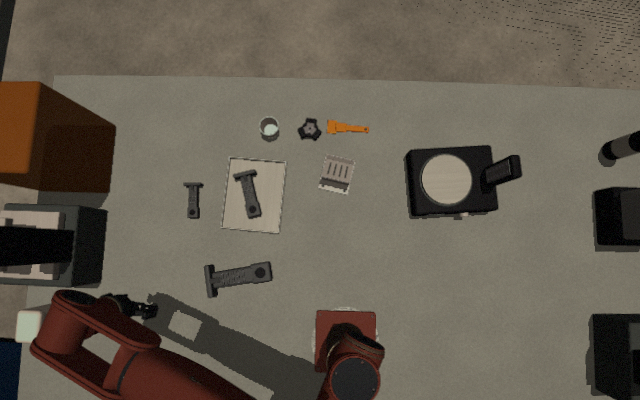

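View pics/side.png

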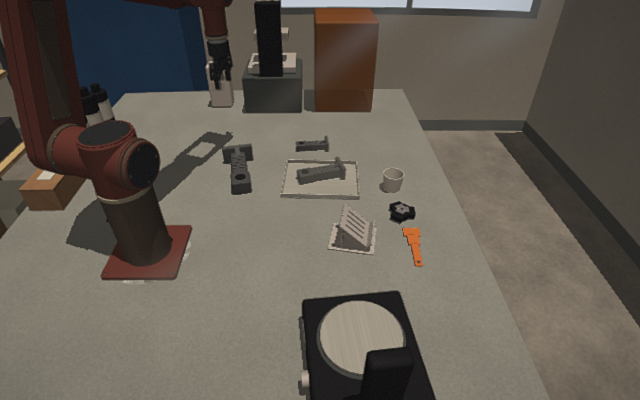

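```bash
python3 - <<'E'
from h import *
z=np.load("top.npz");W=z["W"];im=z["im"]
for n,(v,u) in dict(small=(205,194),mid=(200,250),big=(275,240),rest=(170,337),lip=(185,335),tt=(180,446),col=(168,510),cup=(128,269),knob=(129,309),scr=(128,347),bench=(110,200)).items(): print(n,W[v,u].round(3))
def seg(u0,u1,v0,v1,lo,hi,dark=None):
    w=W[v0:v1,u0:u1].reshape(-1,3);c=im[v0:v1,u0:u1].reshape(-1,3).mean(1)
    m=(w[:,2]>lo)&(w[:,2]<hi)
    if dark: m&=c<dark
    return w[m]
for n,a in dict(small=(180,207,175,225,.008,.1),mid=(228,268,163,222,.012,.1,110),big=(200,278,255,302,.01,.2)).items():
    p=seg(*a);r=cv2.minAreaRect((p[:,:2]*1000).astype(np.float32));print(n,len(p),np.array(r[0]).round(1),np.array(r[1]).round(1),r[2],np.percentile(p[:,2],[5,50,95]).round(3))
p=seg(400,475,145,220,.083,.095);c=cv2.minEnclosingCircle((p[:,:2]*1000).astype(np.float32));print("tt",c,len(p),p.mean(0))
p=seg(470,530,145,220,.22,.3);print("col",cv2.minAreaRect((p[:,:2]*1000).astype(np.float32)),len(p))
p=seg(400,500,140,225,.06,.1);print("unit",cv2.minAreaRect((p[:,:2]*1000).astype(np.float32)),len(p))
p=seg(312,362,145,200,.03,.1)
q=p[(p[:,2]>.04)];A=np.c_[q[:,:2],np.ones(len(q))];s=np.linalg.lstsq(A,q[:,2],rcond=None)[0];print("rest",len(q),s,np.degrees(np.arctan(np.hypot(*s[:2]))),np.degrees(np.arctan2(s[1],s[0])),q.mean(0),np.abs(A@s-q[:,2]).mean())
p=seg(312,362,145,200,.004,.1);print("base",cv2.minAreaRect((p[:,:2]*1000).astype(np.float32)))
a=cv2.resize(im[110:310,170:370],(800,800),interpolation=cv2.INTER_CUBIC)[:,:,::-1]
cv2.imwrite("pics/crop.png",cv2.resize(a,(600,600)))
E
```

```text
small [0.451 0.544 0.031]
mid [0.473 0.344 0.039]
big [0.216 0.362 0.054]
rest [0.583 0.044 0.063]
lip [0.539 0.048 0.01 ]
tt [ 0.554 -0.326  0.085]
col [ 0.565 -0.46   0.259]
cup [0.745 0.295 0.005]
knob [0.738 0.147 0.027]
scr [0.75  0.009 0.011]
bench [0.81  0.558 0.001]
small 421 [474.5 546. ] [133.   61.9] 9.479005813598633 [0.015 0.028 0.039]
mid 647 [524.6 358.1] [220.   94.7] 28.75918197631836 [0.021 0.04  0.054]
big 1323 [211.3 371.2] [109.7 217.8] 11.265155792236328 [0.035 0.049 0.069]
tt ((558.7828979492188, -312.96673583984375), 133.28326416015625) 1884 [ 0.55711569 -0.32474804  0.08795794]
col ((570.1519165039062, -473.57708740234375), (70.7684555053711, 35.9079475402832), 5.77839994430542) 416
unit ((554.5928344726562, -356.58740234375), (243.70989990234375, 294.02008056640625), 4.6890740394592285) 5371
rest 470 [-0.6395764   0.13303997  0.42832479] 33.155254812266264 168.24932300564373 [0.57506228 0.04541909 0.06657108] 0.004587175825926294
base ((588.0546875, 44.073795318603516), (198.89486694335938, 175.69102478027344), 1.766839861869812)
```

View pics/crop.png

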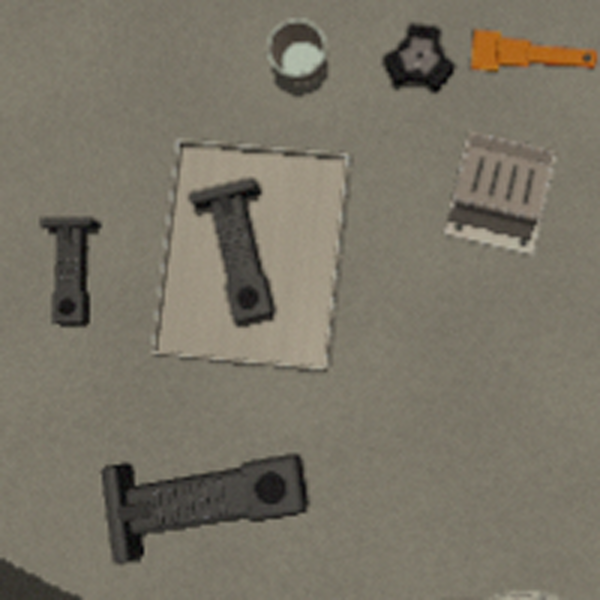

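The candidates are small at (193,200), middle at (247,193) in the tray, and large at (238,277). The tray one is the middle-sized one, and it lies in the tray as described. Its head (dark pocket) points toward the robot. The rest's high end also faces the robot, with its lip on the far side. Next I'll look closer with the wrist camera.

```bash
python3 - <<'E'
from h import *
print(observe()["tcp_rot"],observe()["eef_pos"])
movep([0.40,0.345,0.34],[np.pi,0,-np.pi/2]) if inverse_kinematics([0.40,0.345,0.34],[np.pi,0,-np.pi/2]) is not None else print("no")
im,W=cloud("wrist");np.savez("w1",im=im,W=W)
C=np.array(get_calibration("wrist")["world_from_camera"]);print(C.round(3),observe()["q"])
movep([0.46,0.07,0.34],[np.pi,0,-np.pi/2])
im2,W2=cloud("wrist");np.savez("w2",im=im2,W=W2)
cv2.imwrite("pics/w12.png",np.vstack([im,im2])[::1,:,::-1][:, :][:800:1]) 
cv2.imwrite("pics/w12.png",cv2.resize(np.vstack([im,im2]),(480,600),interpolation=cv2.INTER_AREA)[...,::-1])
print(observe()["q"],observe()["time_s"])
E
```

```text
[-3.13983192e+00 -2.08178616e-04  2.90079270e+00] [0.14884719 0.60640199 0.20329649]
[[-1.     0.001 -0.001  0.4  ]
 [ 0.     0.953  0.301  0.268]
 [ 0.001  0.301 -0.953  0.509]
 [ 0.     0.     0.     1.   ]] [ 5.62951818e-01 -6.64662748e-02  1.58031569e+00  1.03364642e-04
  1.62813655e+00 -2.57878515e+00]Traceback (most recent call last):
  File "<stdin>", line 6, in <module>
plant.Unreachable: the arm cannot take that pose within its joint ranges
```

```bash
python3 - <<'E'
from h import *
O=[np.pi,0,np.pi]
movep([0.54,0.345,0.36],O)
im,W=cloud("wrist");np.savez("w1",im=im,W=W)
movep([0.58,0.05,0.38],O)
im2,W2=cloud("wrist");np.savez("w2",im=im2,W=W2)
cv2.imwrite("pics/w12.png",cv2.resize(np.vstack([im,im2]),(480,600),interpolation=cv2.INTER_AREA)[...,::-1])
print(observe()["q"],observe()["time_s"])
E
```

```text
[-4.73596706e-02  6.57342895e-02  1.37514054e+00  4.92732905e-04
  1.70083085e+00 -1.61982802e+00] 4.8
```

View pics/w12.png

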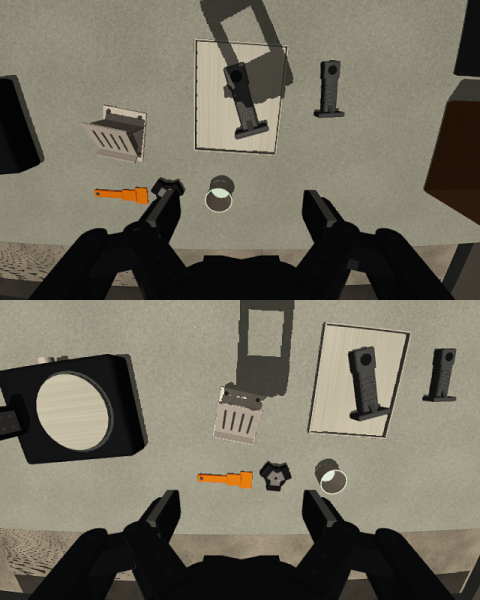

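```bash
python3 - <<'E'
from h import *
def rect(p): r=cv2.minAreaRect((p[:,:2]*1000).astype(np.float32));return [np.array(r[0]).round(1),np.array(r[1]).round(1),round(r[2],1),len(p),np.percentile(p[:,2],[2,50,98]).round(3)]
for n,box in(("w1",(285,375,65,195)),("w2",(450,530,50,170)),("top",(228,268,163,222))):
    z=np.load(n+".npz");im=z["im"].astype(int);W=z["W"]
    u0,u1,v0,v1=box;w=W[v0:v1,u0:u1].reshape(-1,3)
    ok=lambda w:w[~np.isnan(w[:,2])]
    w=ok(w)
    h=w[(w[:,2]>.03)&(w[:,2]<.07)]
    print(n,"handle top",rect(h)); f=w[(w[:,2]>.046)&(w[:,2]<.07)]; print("  foot",rect(f)) if len(f)>10 else 0
    g=w[(w[:,2]>.03)&(w[:,2]<.044)];c=g[:,:2].mean(0);_,_,V=np.linalg.svd(g[:,:2]-c);print("  grip axis",c.round(4),np.degrees(np.arctan2(V[0,1],V[0,0])))
for n,box in(("w1",(105,200,135,220)),("w2",(280,360,110,195)),("top",(312,362,145,200))):
    z=np.load(n+".npz");W=z["W"]
    u0,u1,v0,v1=box;w=W[v0:v1,u0:u1].reshape(-1,3);w=w[~np.isnan(w[:,2])]
    q=w[(w[:,2]>.035)&(w[:,2]<.088)]
    best=None;rng=np.random.default_rng(0)
    for _ in range(800):
        a=q[rng.choice(len(q),3,False)];nn=np.cross(a[1]-a[0],a[2]-a[0]);L=np.linalg.norm(nn)
        if L<1e-5: continue
        nn/=L; inl=np.abs((q-a[0])@nn)<.003
        if best is None or inl.sum()>best.sum(): best=inl
    s=q[best];c=s.mean(0);nn=np.linalg.svd(s-c)[2][2];nn*=np.sign(nn[2])
    print(n,"slope",best.sum(),len(q),"n",nn.round(3),"tilt",np.degrees(np.arccos(nn[2])).round(1),"up dir",np.degrees(np.arctan2(-nn[1],-nn[0])).round(1),c.round(4))
    d=-nn[:2]/np.linalg.norm(nn[:2]);y=np.array([-d[1],d[0]])
    A=w[(w[:,2]>.02)&(w[:,2]<.1)];A=A[np.abs((A-c)@nn)<.004]
    print("   lateral",np.percentile(A[:,:2]@y,[1,50,99]).round(4),"along",np.percentile(A[:,:2]@d,[1,99]).round(4),"z",np.percentile(A[:,2],[1,99]).round(4))
    k=w[(w[:,2]>.003)&(w[:,2]<.1)];print("   base",rect(k))
z=np.load("w2.npz");W=z["W"];im=z["im"].astype(int)
w=W[80:220,20:190].reshape(-1,3);c=im[80:220,20:190].reshape(-1,3).mean(1);t=w[(w[:,2]>.082)&(w[:,2]<.095)&(c>110)]
print("tt",cv2.minEnclosingCircle((t[:,:2]*1000).astype(np.float32)),rect(t),t.mean(0))
E
```

```text
w1 handle top [array([497., 349.]), array([160.8,  79.3]), 15.6, 2662, array([0.035, 0.04 , 0.055])]
  foot [array([560.8, 366.7]), array([27.9, 79.3]), 16.2, 428, array([0.047, 0.053, 0.056])]
  grip axis [0.4848 0.3453] 15.835309880373343
w2 handle top [array([496.5, 348.4]), array([160.7,  80.4]), 15.0, 2620, array([0.032, 0.04 , 0.055])]
  foot [array([562.1, 365.7]), array([25. , 78.7]), 15.0, 414, array([0.047, 0.053, 0.056])]
  grip axis [0.4862 0.3412] 14.035329277634592
top handle top [array([496.6, 348.6]), array([159.8,  76.3]), 16.7, 610, array([0.033, 0.041, 0.057])]
  foot [array([534. , 344.3]), array([118.4,  71.1]), 38.3, 105, array([0.046, 0.053, 0.059])]
  grip axis [0.486  0.3465] -166.0624037056655
w1 slope 1448 2110 n [ 0.611 -0.128  0.781] tilt 38.6 up dir 168.1 [0.5792 0.0446 0.0642]
   lateral [-0.2109 -0.1628 -0.1121] along [-0.6063 -0.5238] z [0.0259 0.09  ]
   base [array([574.4,  20.6]), array([154.4, 132.6]), 78.3, 4427, array([0.004, 0.036, 0.089])]
w2 slope 1877 2117 n [ 0.621 -0.131  0.772] tilt 39.4 up dir 168.1 [0.5797 0.042  0.0641]
   lateral [-0.2101 -0.1607 -0.1124] along [-0.6062 -0.5248] z [0.0262 0.0904]
   base [array([579.8,  41.3]), array([160.3, 132.1]), 78.3, 3961, array([0.004, 0.04 , 0.089])]
top slope 398 516 n [ 0.626 -0.131  0.769] tilt 39.8 up dir 168.1 [0.5814 0.0453 0.0621]
   lateral [-0.2118 -0.1627 -0.1138] along [-0.6056 -0.5238] z [0.0244 0.0921]
   base [array([588.3,  43.1]), array([198.9, 178.2]), 1.5, 1260, array([0.003, 0.031, 0.09 ])]
tt ((558.9515380859375, -328.5201721191406), 85.30445098876953) [array([ 559.4, -328.1]), array([168.5, 167.9]), 24.8, 7438, array([0.086, 0.088, 0.09 ])] [ 0.5565342  -0.32642235  0.08800537]
```

```bash
cat >> h.py <<'E'
from scipy.spatial.transform import Rotation as Rn
def rpy(M): return Rn.from_matrix(M).as_euler("xyz")
def frame(x,z): y=np.cross(z,x); return np.c_[x,y,z]
def u(a): a=np.radians(a); return np.array([np.cos(a),np.sin(a),0])
UP=np.array([0,0,1.])
S,C40=np.sin(np.radians(40)),np.cos(np.radians(40))
# handle in tray
Rh0=frame(u(195.4),UP); ph0=np.array([.4967,.3487,.004])
# rest
d=u(168.1); pr=np.array([.5788,.0429,0])
def rest(x,z): return pr+x*d+z*UP
Rpk=frame(C40*d+S*UP,-S*d+C40*UP)
def parked(gap,off): # handle origin: gap up-slope from lip, off above slope
    return rest(-.045,.026)+Rpk@np.array([.080+gap,0,off])
# grasp 1: tool in handle frame
def grasp(zt,g,s=-1):
    zt=np.array(zt)/np.linalg.norm(zt); y=np.array([0,s,0.]); R=np.c_[np.cross(y,zt),y,zt]
    return R,np.array(g)+.019*zt
a=np.radians(25); G1=grasp([-np.sin(a),0,-np.cos(a)],[-.007,0,.027])
G2=grasp([-1,0,0],[.045,0,.018])
def tool(Rh,ph,G,back=0):
    return ph+Rh@(G[1]-back*G[0][:,2]), rpy(Rh@G[0])
ptt=np.array([.5585,-.327,.088])
def stand(phi,h): # handle pose upright, foot h above turntable
    R=frame(UP,u(phi)); return R, ptt+h*UP-R@np.array([-.08,0,.025])
E
python3 - <<'E'
from h import *
def t(n,a):
    q=inverse_kinematics(*a);print(n,a[0].round(3),a[1].round(2),None if q is None else np.round(q,2))
t("pre1",tool(Rh0,ph0,G1,.1));t("g1",tool(Rh0,ph0,G1))
t("lift",tool(Rh0,ph0+.16*UP,G1))
t("prk",tool(Rpk,parked(.006,.001),G1));t("prkhi",tool(Rpk,parked(.006,.08),G1));t("ret",tool(Rpk,parked(.006,.0),G1,.1))
for s in(-1,1):
    G=grasp([-1,0,0],[.045,0,.018],s)
    t("pre2",tool(Rpk,parked(0,0),G,.1));t("g2",tool(Rpk,parked(0,0),G));t("up2",tool(Rpk,parked(0,0)+.14*UP,G))
    for phi in(-12,-30,-50):
        t(phi,tool(*stand(phi,.1),G));t(phi,tool(*stand(phi,.0),G));t(phi,tool(*stand(phi,.0),G,.1))
E
```

```text
pre1 [0.47  0.341 0.104] [-3.14  0.44 -2.87] [ 0.57 -0.08  2.11 -0.2   0.7  -1.15]
g1 [0.511 0.353 0.014] [-3.14  0.44 -2.87] [ 0.54  0.17  2.05 -0.24  0.51 -1.11]
lift [0.511 0.353 0.174] [-3.14  0.44 -2.87] [ 0.54 -0.08  1.96 -0.16  0.84 -1.22]
prk [0.576 0.043 0.08 ] [-3.14 -0.26  2.93] [-0.08  0.44  1.52  0.03  1.44 -1.45]
prkhi [0.626 0.033 0.14 ] [-3.14 -0.26  2.93] [-0.09  0.49  1.32  0.03  1.58 -1.46]
ret [0.601 0.038 0.176] [-3.14 -0.26  2.93] [-0.09  0.41  1.37  0.03  1.62 -1.45]
pre2 [0.48  0.064 0.172] [-3.14  0.87  2.93] None
g2 [0.555 0.048 0.108] [-3.14  0.87  2.93] [ 0.09 -0.29  2.49 -1.2   0.24 -0.18]
up2 [0.555 0.048 0.248] [-3.14  0.87  2.93] [ 0.09 -0.59  2.39 -0.45  0.54 -0.98]
-12 [ 0.552 -0.326  0.294] [-3.14  0.    2.93] [-0.66  0.22  1.36 -0.    1.56 -2.02]
-12 [ 0.552 -0.326  0.194] [-3.14  0.    2.93] [-0.66  0.26  1.49 -0.    1.38 -2.02]
-12 [ 0.552 -0.326  0.294] [-3.14  0.    2.93] [-0.66  0.22  1.36 -0.    1.56 -2.02]
-30 [ 0.552 -0.324  0.294] [-3.14  0.    2.62] [-0.65  0.22  1.37 -0.    1.56 -1.7 ]
-30 [ 0.552 -0.324  0.194] [-3.14  0.    2.62] [-0.6
[... 608 characters left out ...]
6 -0.    1.56  1.12]
-12 [ 0.552 -0.326  0.194] [ 3.14  0.   -0.21] [-0.66  0.26  1.49 -0.    1.38  1.12]
-12 [ 0.552 -0.326  0.294] [ 3.14  0.   -0.21] [-0.66  0.22  1.36 -0.    1.56  1.12]
-30 [ 0.552 -0.324  0.294] [ 3.14  0.   -0.52] [-0.65  0.22  1.37 -0.    1.56  1.44]
-30 [ 0.552 -0.324  0.194] [ 3.14  0.   -0.52] [-0.65  0.26  1.5  -0.    1.38  1.44]
-30 [ 0.552 -0.324  0.294] [ 3.14  0.   -0.52] [-0.65  0.22  1.37 -0.    1.56  1.44]
-50 [ 0.554 -0.322  0.294] [ 3.14  0.   -0.87] [-0.65  0.22  1.36 -0.    1.56  1.79]
-50 [ 0.554 -0.322  0.194] [ 3.14  0.   -0.87] [-0.65  0.26  1.49 -0.    1.38  1.79]
-50 [ 0.554 -0.322  0.294] [ 3.14  0.   -0.87] [-0.65  0.22  1.36 -0.    1.56  1.79]
```

```bash
python3 - <<'E'
from h import *
for b in(20,30,40):
  for s in(-1,1):
    r=np.radians(b);G=grasp([-np.cos(r),0,-np.sin(r)],[.047,0,.019],s)
    for n,a in [("pre2",tool(Rpk,parked(0,0),G,.09)),("g2",tool(Rpk,parked(0,0),G)),("up2",tool(Rpk,parked(0,0)+.14*UP,G))]+[(phi,tool(*stand(phi,h),G,k)) for phi in(-12,20,60,-60,150) for h,k in((.1,0),(0,0),(0,.1))]:
        q=inverse_kinematics(*a);print(b,s,n,a[0].round(3),None if q is None else np.round(q,2))
E
```

```text
20 -1 pre2 [0.505 0.058 0.184] [ 0.05 -0.47  2.28 -0.17  0.83 -1.23]
20 -1 g2 [0.549 0.049 0.106] [ 0.02 -0.22  2.26 -0.2   0.6  -1.2 ]
20 -1 up2 [0.549 0.049 0.246] [ 0.02 -0.4   2.12 -0.14  0.92 -1.28]
20 -1 -12 [ 0.546 -0.324  0.297] [-0.59  0.51  1.03 -0.14  1.93 -1.98]
20 -1 -12 [ 0.546 -0.324  0.197] [-0.59  0.55  1.16 -0.13  1.76 -1.95]
20 -1 -12 [ 0.58  -0.332  0.291] [-0.57  0.6   0.91 -0.13  1.95 -1.96]
20 -1 20 [ 0.547 -0.331  0.297] [-0.52  0.43  1.14 -0.27  1.8  -2.47]
20 -1 20 [ 0.547 -0.331  0.197] [-0.52  0.47  1.26 -0.26  1.63 -2.43]
20 -1 20 [ 0.579 -0.32   0.291] [-0.49  0.5   1.06 -0.26  1.82 -2.44]
20 -1 60 [ 0.552 -0.338  0.297] None
20 -1 60 [ 0.552 -0.338  0.197] None
20 -1 60 [ 0.569 -0.308  0.291] None
20 -1 -60 [ 0.552 -0.316  0.297] [-0.71  0.49  1.06  0.12  1.92 -1.21]
20 -1 -60 [ 0.552 -0.316  0.197] [-0.71  0.53  1.19  0.12  1.76 -1.23]
20 -1 -60 [ 0.569 -0.346  0.291] [-0.72  0.57  0.95  0.12  1.95 -1.22]
20 -1 150 [ 0.569 -0.333  0.297] [-0.68 -0.03  1.66  0.06  1.16  1.4 ]
20 -1 150 [ 0.569 -0.333  0.197] [-0.68  0.03  1.79  0.06  0.98  1.39]
20 -1 1
[... 5426 characters left out ...]
.76]
40 1 20 [ 0.602 -0.311  0.277] [-0.37  0.82  0.73 -0.51  2.1   0.71]
40 1 60 [ 0.549 -0.343  0.3  ] [-0.33  0.34  1.35 -0.68  1.6   0.23]
40 1 60 [ 0.549 -0.343  0.2  ] [-0.33  0.42  1.45 -0.69  1.47  0.34]
40 1 60 [ 0.582 -0.287  0.277] [-0.24  0.41  1.31 -0.67  1.64  0.32]
40 1 -60 [ 0.549 -0.311  0.3  ] [-0.75  0.77  0.76  0.25  2.27  1.96]
40 1 -60 [ 0.549 -0.311  0.2  ] [-0.75  0.81  0.88  0.22  2.12  1.92]
40 1 -60 [ 0.582 -0.367  0.277] [-0.77  1.    0.44  0.25  2.36  1.97]
40 1 150 [ 0.574 -0.336  0.3  ] [-0.72 -0.27  1.98  0.18  0.74 -1.85]
40 1 150 [ 0.574 -0.336  0.2  ] [-0.72 -0.17  2.09  0.24  0.54 -1.93]
40 1 150 [ 0.519 -0.304  0.277] [-0.75 -0.44  2.15  0.21  0.75 -1.9 ]
```

```bash
sed -i 's/^G2=.*/b=np.radians(20); G2=grasp([-np.cos(b),0,-np.sin(b)],[.047,0,.019])/' h.py; python3 - <<'E'
from h import *
movep(*tool(Rh0,ph0,G1,.1)); gripper_to(.075)
print("contact",move_l(tool(Rh0,ph0,G1)[0],max_force=12),observe()["eef_pos"],tool(Rh0,ph0,G1)[0])
gripper_to(.03,90); o=observe();print(o["opening"],o["grasp_force"],o["ft_force"])
move_l(o["eef_pos"]+.12*UP); o=observe();print(o["opening"],o["grasp_force"],o["ft_force"],o["time_s"])
im,W=cloud("side");cv2.imwrite("pics/lift.png",im[60:260,200:520,::-1])
E
```

```text
contact False [0.51140049 0.35283104 0.01422668] [0.51119011 0.35269124 0.01378015]
0.03152196050213365 82.23023056983948 [-9.06252212 -4.57117746 14.04094308]
0.02971167986945549 0.0 [ 0.38196236 -0.93483607  0.52940795] 8.95
```

View pics/lift.png

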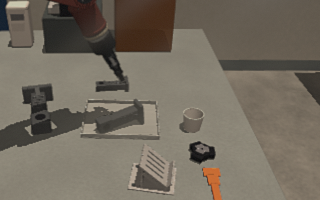

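The fingers slipped off the rounded top edge because the grasp was too high: the pads sit farther back when part-open. I'll measure the handle again and take it deeper.

```bash
python3 - <<'E'
from h import *
O=[np.pi,0,np.pi]
movep([0.54,0.345,0.36],O); gripper_to(.07)
im,W=cloud("wrist");np.savez("w3",im=im,W=W)
cv2.imwrite("pics/w3.png",im[40:220,220:440,::-1].repeat(2,0).repeat(2,1))
w=W[50:210,270:390].reshape(-1,3);w=w[~np.isnan(w[:,2])]
h=w[(w[:,2]>.03)&(w[:,2]<.09)];r=cv2.minAreaRect((h[:,:2]*1000).astype(np.float32));print(r,np.percentile(h[:,2],[2,50,98]))
f=h[h[:,2]>.047];print(f.mean(0),len(f))
g=h[h[:,2]<.045];A=np.c_[g[:,:2],np.ones(len(g))];print(np.linalg.lstsq(A,g[:,2],rcond=None)[0],len(g))
a=np.radians(12);G=grasp([-np.sin(a),0,-np.cos(a)],[-.007,0,.020])
for A in(tool(Rpk,parked(.006,.0),G),tool(Rpk,parked(.006,.08),G),tool(Rpk,parked(.006,.0),G,.08),tool(Rh0,ph0,G)):print(A[0],inverse_kinematics(*A))
E
```

```text
((490.5882263183594, 291.59014892578125), (157.91268920898438, 50.10493469238281), 25.458967208862305) [0.04126336 0.05634542 0.0847965 ]
[0.49354193 0.30062851 0.05962444] 2251
[ 0.01493392 -0.02012356  0.03692998] 66
[0.56746718 0.0452882  0.07532511] [-0.09327351  0.62199099  1.32843639  0.0539299   1.67698961 -1.46395006]
[0.61778506 0.03468456 0.13660866] [-0.10080131  0.6787292   1.12269963  0.05178949  1.82615902 -1.46324356]
[0.60421776 0.03754364 0.14596091] [-0.09886992  0.63783796  1.16540154  0.05269629  1.82425266 -1.46140154]
[0.50725716 0.35160793 0.0054152 ] [ 0.50733542  0.28320474  1.87668798 -0.06996733  0.77925145 -1.28744748]
```

View pics/w3.png

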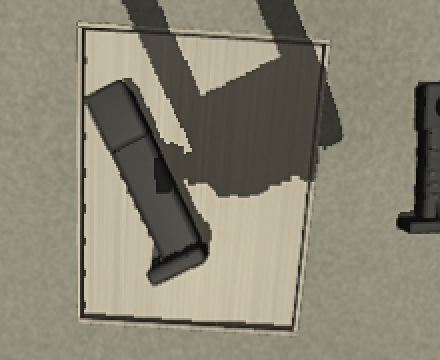

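The handle rolled onto its side during the slip, with its back facing +y and the foot flange sticking out to −y. I'll grip it across its thickness near the head, where it overhangs the rest. That lets me lay it on the slope directly, with the tool coming in sideways. First I'll check the handle's side and the reach.

```bash
cat >> h.py <<'E'
t=np.radians(6.2); xs=np.cos(t)*u(205.5)-np.sin(t)*UP
Rh1=frame(xs,u(295.5)); ph1=np.array([.4906,.2916,.0367])-.025*u(295.5)
def grasp3(c,gx,s):
    c=np.radians(c); z=np.array([-np.sin(c),np.cos(c),0]); y=np.array([0,0,s*1.]); R=np.c_[np.cross(y,z),y,z]
    return R,np.array([gx,0,.018])+.019*z
E
python3 - <<'E'
from h import *
W=np.load("w3.npz")["W"][50:210,270:390].reshape(-1,3);W=W[W[:,2]>.03]
L=(W-ph1)@Rh1
for lo,hi in((-.09,-.07),(-.05,-.02),(0,.02),(.04,.075),(.075,.09)):
    m=(L[:,0]>lo)&(L[:,0]<hi);print(lo,np.percentile(L[m,2],[2,98]).round(3),np.percentile(-L[m,1],[50,98]).round(3),m.sum())
print(np.percentile(L[:,0],[1,99]))
for c in(0,20,35,50):
  for s in(-1,1):
    G=grasp3(c,.038,s);o=[]
    for A in(tool(Rh1,ph1,G,.08),tool(Rh1,ph1,G),tool(Rh1,ph1+.15*UP,G),tool(Rpk,parked(.007,.06),G),tool(Rpk,parked(.007,0),G),tool(Rpk,parked(.007,0),G,.09)):
        q=inverse_kinematics(*A);o.append(None if q is None else np.round(q,2).tolist())
    print(c,s,*o,sep="\n  ")
E
```

```text
-0.09 [0.    0.048] [0.039 0.041] 262
-0.05 [0.    0.036] [0.019 0.021] 416
0 [0.    0.036] [0.019 0.021] 290
0.04 [0.    0.033] [0.023 0.025] 427
0.075 [0.006 0.02 ] [0.021 0.022] 12
[-0.08169473  0.0731825 ]
0
  -1
  [0.4, 0.01, 1.98, 0.01, 1.04, -1.61]
  [0.41, 0.15, 2.0, 0.01, 0.88, -1.61]
  [0.41, -0.05, 1.9, 0.0, 1.19, -1.61]
  [0.42, 0.98, 1.24, -1.16, 2.06, -1.51]
  [0.45, 1.01, 1.3, -1.09, 2.04, -1.41]
  [0.55, 1.13, 1.07, -1.07, 2.16, -1.48]
0
  1
  [0.4, 0.01, 1.98, 0.01, 1.04, 1.53]
  [0.41, 0.15, 2.0, 0.01, 0.88, 1.53]
  [0.41, -0.05, 1.9, 0.0, 1.19, 1.53]
  [0.42, 0.98, 1.24, -1.16, 2.06, 1.63]
  [0.45, 1.01, 1.3, -1.09, 2.04, 1.73]
  [0.55, 1.13, 1.07, -1.07, 2.16, 1.66]
20
  -1
  [0.39, -0.31, 2.35, 0.04, 0.65, -1.66]
  [0.39, -0.05, 2.29, 0.05, 0.44, -1.67]
  [0.39, -0.33, 2.2, 0.03, 0.81, -1.64]
  [0.48, 0.72, 1.52, -1.14, 1.74, -1.49]
  [0.51, 0.75, 1.58, -1.1, 1.73, -1.39]
  [0.63, 0.8, 1.44, -1.03, 1.85, -1.43]
20
  1
  [0.39, -0.31, 2.35, 0.04, 0.65, 1.49]
  [0.39, -0.05, 2.29, 0.05, 0.44, 1.48]
  [0.39, -0.33, 2.2, 0.03, 0.81, 1.5]
  [0.48, 0.72, 1.52, -1.14, 1.74, 1.66]
  [0.51, 0.75, 1.58, -1.1, 1.73, 1.75]
  [0.63, 0.8, 1.44, -1.03, 1.85, 1.72]
35
  -1
  None
  None
  [0.38, -0.5, 2.41, 0.09, 0.51, -1.7]
  [0.49, 0.5, 1.74, -1.15, 1.49, -1.48]
  [0.53, 0.54, 1.8, -1.13, 1.48, -1.38]
  [0.67, 0.54, 1.71, -1.04, 1.61, -1.41]
35
  1
  None
  None
  [0.38, -0.5, 2.41, 0.09, 0.51, 1.45]
  [0.49, 0.5, 1.74, -1.15, 1.49, 1.66]
  [0.53, 0.54, 1.8, -1.13, 1.48, 1.76]
  [0.67, 0.54, 1.71, -1.04, 1.61, 1.73]
50
  -1
  None
  None
  None
  [0.46, 0.27, 1.95, -1.18, 1.22, -1.51]
  [0.51, 0.31, 2.01, -1.19, 1.21, -1.38]
  [0.67, 0.26, 1.97, -1.08, 1.36, -1.43]
50
  1
  None
  None
  None
  [0.46, 0.27, 1.95, -1.18, 1.22, 1.64]
  [0.51, 0.31, 2.01, -1.19, 1.21, 1.76]
  [0.67, 0.26, 1.97, -1.08, 1.36, 1.72]
```

```bash
cat >> h.py <<'E'
G3=grasp3(5,.033,-1); G3=(G3[0],G3[1]+np.array([0,-.003,0]))
E
python3 - <<'E'
from h import *
for g,o in((.008,.12),(.008,.08),(.008,0)): print(inverse_kinematics(*tool(Rpk,parked(g,o),G3)))
gripper_to(.052)
movep(*tool(Rh1,ph1,G3,.08))
print("contact",move_l(tool(Rh1,ph1,G3)[0],feed=.08,max_force=10),observe()["eef_pos"],tool(Rh1,ph1,G3)[0])
gripper_to(.02,100); o=observe();print(o["opening"],o["grasp_force"],o["ft_force"])
move_l(o["eef_pos"]+.15*UP); hold(.2);o=observe();print(o["opening"],o["grasp_force"],o["ft_force"],o["time_s"])
im,W=cloud("side");cv2.imwrite("pics/lift2.png",im[60:260,200:520,::-1].repeat(2,0).repeat(2,1))
E
```

```text
[ 0.40948023  0.91069681  1.21899692 -1.20669128  1.9964725  -1.61280118]
[ 0.42954421  0.92197383  1.27105126 -1.16637344  1.98818101 -1.54160786]
[ 0.47304747  0.96266312  1.35231099 -1.08516977  1.96612872 -1.40596675]
contact False [0.4614676  0.28548277 0.01807129] [0.46101384 0.28524362 0.01748033]
0.033318149676741654 99.04659569263458 [-2.83237525 -0.35478723  5.8199908 ]
0.033370588084256664 99.81932669878006 [ 0.85890021  1.20205894 -4.61478441] 14.6917
```

View pics/lift2.png

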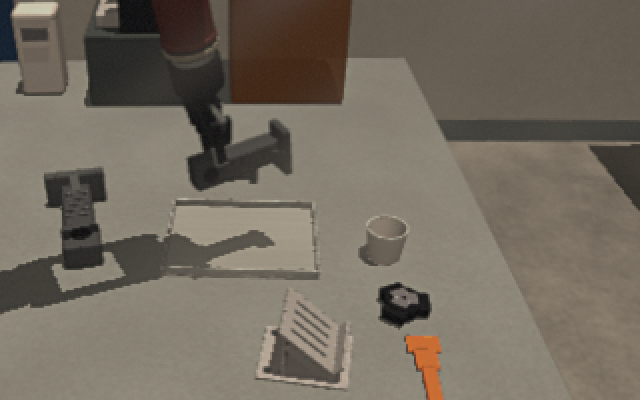

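```bash
python3 - <<'E'
from h import *
movep(*tool(Rpk,parked(.008,.10),G3))
print(move_l(tool(Rpk,parked(.008,.03),G3)[0],feed=.12))
print(move_l(tool(Rpk,parked(.008,-.004),G3)[0],feed=.03,max_force=6))
hold(.2);o=observe();print(Rpk.T@(o["eef_pos"]-tool(Rpk,parked(.008,0),G3)[0]),o["ft_force"],o["opening"],o["time_s"])
im,W=cloud("side");cv2.imwrite("pics/park.png",im[120:270,260:480,::-1].repeat(3,0).repeat(3,1))
im,W=cloud("top");np.savez("t2",im=im,W=W)
E
```

```text
False
True
[-1.35270782e-04  4.19508284e-05  8.17423178e-04] [1.73969581 1.396734   5.55817616] 0.033015312036870526 17.7333
```

View pics/park.png

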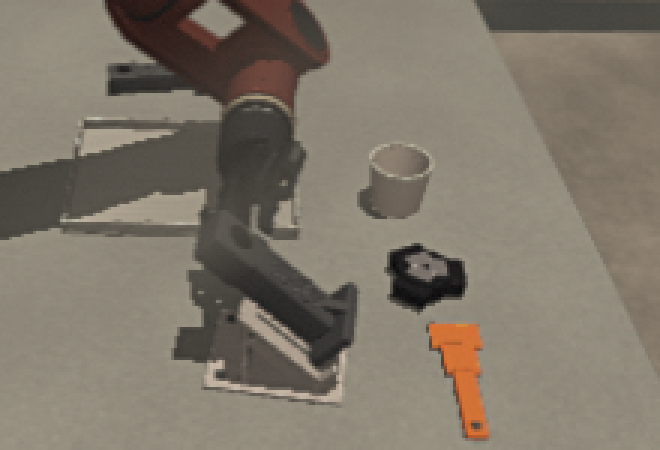

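The handle lies on the slope with its foot near the lip. I'll release it, back out sideways and measure how it's parked.

```bash
python3 - <<'E'
from h import *
gripper_to(.056)
A=tool(Rpk,parked(.008,.001),G3,.11); move_l(A[0],feed=.15)
print(observe()["ft_force"],observe()["time_s"])
movep([0.56,0.12,0.36],[np.pi,0,np.pi-.2])
im,W=cloud("wrist");np.savez("w4",im=im,W=W)
im2,_=cloud("side")
cv2.imwrite("pics/w4.png",np.hstack([im[:,120:520],cv2.resize(im2[150:270,300:420],(400,400))])[...,::-1])
L=(W.reshape(-1,3)-parked(0,0))@Rpk
m=(np.abs(L[:,0])<.12)&(np.abs(L[:,1])<.06)&(L[:,2]>.012)&(L[:,2]<.08);L=L[m]
for lo,hi in((-.09,-.07),(-.06,-.03),(-.03,0),(0,.025),(.04,.075)):
    k=(L[:,0]>lo)&(L[:,0]<hi);print(lo,k.sum(),"y",np.percentile(L[k,1],[2,98]).round(4),"z",np.percentile(L[k,2],[50,98]).round(4))
print("x",np.percentile(L[:,0],[.5,99.5]))
r=cv2.minAreaRect((L[:,:2]*1000).astype(np.float32));print(r,observe()["time_s"])
E
```

```text
[ 0.06213916  0.37597598 -0.11528071] 19.0667
-0.09 142 y [-0.0481  0.0493] z [0.0493 0.0515]
-0.06 255 y [-0.0177  0.0199] z [0.0373 0.0457]
-0.03 285 y [-0.0177  0.0203] z [0.0372 0.0392]
0 270 y [-0.0177  0.0199] z [0.0369 0.0392]
0.04 609 y [-0.0216  0.0246] z [0.0369 0.0382]
x [-0.08240279  0.08016933]
((-2.404876708984375, 0.8861045837402344), (166.2832794189453, 99.6441421508789), 0.4701167941093445) 20.3333
```

View pics/w4.png

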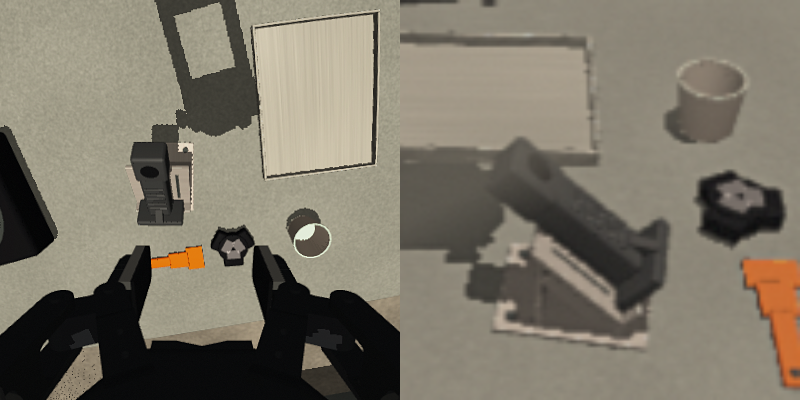

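```bash
cat >> h.py <<'E'
pp=parked(0,.0008)+.0012*Rpk[:,1]
G2=grasp([-np.cos(b),0,-np.sin(b)],[.043,0,.0175])
E
python3 - <<'E'
from h import *
gripper_to(.075)
movep(*tool(Rpk,pp,G2,.10))
print("contact",move_l(tool(Rpk,pp,G2)[0],feed=.1,max_force=10))
gripper_to(.03,100);o=observe();print(o["opening"],o["grasp_force"],o["ft_force"])
move_l(o["eef_pos"]+.02*Rpk[:,2],feed=.06); move_l(observe()["eef_pos"]+.15*UP)
print(inverse_kinematics(*tool(*stand(-12,.08),G2)))
movep(*tool(*stand(-12,.08),G2)); hold(.2)
o=observe();print(o["opening"],o["grasp_force"],o["ft_force"],o["time_s"])
im,W=cloud("side");cv2.imwrite("pics/stand.png",im[150:400,240:480,::-1].repeat(2,0).repeat(2,1));np.savez("s3",im=im,W=W)
im2,W2=cloud("top");np.savez("t3",im=im2,W=W2)
R,p=stand(-12,.08);L=(W.reshape(-1,3)-p)@R
m=(np.abs(L[:,0])<.1)&(np.abs(L[:,1])<.06)&(np.abs(L[:,2]-.02)<.06);L=L[m]
for lo,hi in((-.1,-.083),(-.08,-.068),(-.06,-.04),(-.04,-.02),(-.02,0),(0,.02)):
    k=(L[:,0]>lo)&(L[:,0]<hi)
    if k.sum()>5: print(lo,k.sum(),"y",np.percentile(L[k,1],[2,98]).round(4),"z",np.percentile(L[k,2],[2,98]).round(4))
print(np.percentile(L[:,0],[.5,99]))
E
```

```text
contact False
0.046478779890849996 101.42332434654236 [-9.15587298 -0.27639966  8.64044355]
[-0.58858322  0.5091199   1.07230359 -0.13344202  1.88359898 -1.97031993]
0.04666816264484308 102.8018867969513 [-0.22964147 -0.33586913 -3.81286105] 26.3
-0.08 109 y [0.005  0.0401] z [-0.0013  0.0488]
-0.06 171 y [-0.0057  0.0197] z [-0.0001  0.044 ]
-0.04 139 y [0.0112 0.0195] z [-0.001   0.0355]
-0.02 155 y [0.0117 0.0196] z [-0.0006  0.0348]
0 153 y [0.0073 0.02  ] z [-0.0012  0.0356]
[-0.07632029  0.09654467]
```

View pics/stand.png

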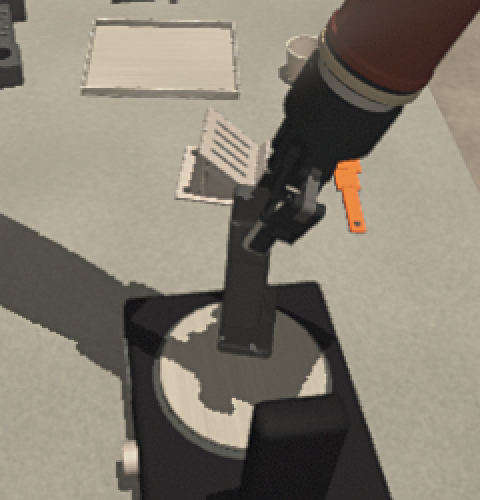

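```bash
python3 - <<'E'
from h import *
R,_=stand(-12,0)
move_l(tool(*stand(-12,.015),G2)[0],feed=.08)
print("contact",move_l(tool(*stand(-12,-.008),G2)[0],feed=.02,max_force=8))
hold(.3);o=observe();print("h",o["eef_pos"][2]-tool(*stand(-12,0),G2)[0][2],o["ft_force"])
gripper_to(.05,20);gripper_to(.068); hold(.3)
move_l(observe()["eef_pos"]-.12*(R@G2[0])[:,2],feed=.12)
q=observe();print(q["ft_force"],q["time_s"])
move_l(q["eef_pos"]+[0,.0,.06])
movep([0.5,-0.12,0.42],[np.pi,0,np.pi-.4]); hold(.3)
im,W=cloud("side");im2,W2=cloud("wrist");np.savez("s4",im=im,W=W)
cv2.imwrite("pics/fin.png",np.hstack([cv2.resize(im[150:400,260:460],(320,400)),im2[:,:400]])[...,::-1])
p=stand(-12,0)[1]
for n,V in(("side",W),("wrist",W2)):
  L=(V.reshape(-1,3)-p)@R;L=L[(L[:,0]>-.078)&(L[:,0]<.1)&(np.abs(L[:,1])<.06)&(np.abs(L[:,2]-.02)<.06)]
  for lo,hi in((-.08,-.068),(-.06,-.04),(-.02,0),(.0,.025),(.035,.07),(.07,.09)):
    k=(L[:,0]>lo)&(L[:,0]<hi)
    if k.sum()>5: print(n,lo,k.sum(),"y",np.percentile(L[k,1],[2,98]).round(4),"z",np.percentile(L[k,2],[2,98]).round(4))
  print(np.percentile(L[:,0],[99]))
print(observe()["time_s"])
E
```

```text
contact True
h 0.001718602876319003 [ 0.15841537 -0.68198491  5.59353663]
[-0.38305367 -0.41194562  0.705292  ] 30.3667
side -0.08 368 y [-0.0568  0.0563] z [-0.0377  0.0772]
side -0.06 123 y [-0.0036  0.0216] z [-0.0005  0.0424]
side -0.02 122 y [0.0146 0.0218] z [-0.0008  0.0347]
side 0.0 171 y [0.0106 0.0215] z [-0.0017  0.0348]
side 0.035 238 y [0.0199 0.0253] z [-0.0017  0.033 ]
side 0.07 472 y [-0.0195  0.0245] z [-0.0017  0.0327]
[0.08187992]
wrist -0.08 155 y [-0.0482  0.0393] z [-0.0344  0.0468]
wrist -0.06 137 y [-0.0186  0.0176] z [-0.0028  0.0295]
wrist -0.02 171 y [-0.0182  0.0145] z [-0.0024  0.0295]
wrist 0.0 235 y [-0.0197  0.0167] z [-0.0023  0.0297]
wrist 0.035 501 y [-0.0236  0.0209] z [-0.0022  0.0286]
wrist 0.07 844 y [-0.0228  0.0224] z [-0.0015  0.0318]
[0.08120489]
32.275
```

View pics/fin.png

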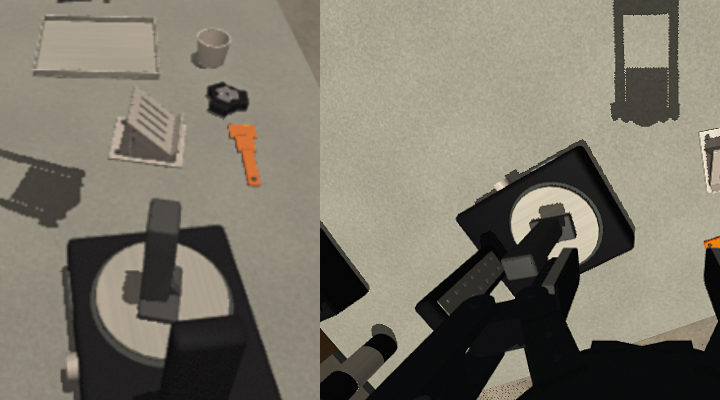

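The handle stands upright on the turntable, within about 2 mm of where I aimed. The arm is clear and the bystanders haven't moved.

```bash
python3 -c "
from plant import *
print(job_done())"
```

```text
the job is handed in; nothing more can be done
None
```

The job is handed in at about 32 s: the handle was parked on the rest, let go, retaken by its head and set down upright, within about 2 mm of the turntable's centre; a first grasp slipped and rolled it onto its side in the tray, which I recovered, and the judge's verdict was not shown.

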